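# Roll the gift tube onto the scan pad, barcode up

## Task

A customer has laid a cardboard gift tube on its side on the shop counter, just beyond the dark scan pad, with its barcode label turned away from you. With your fingertips on top of the tube, roll it towards you onto the pad and stop it there, lying square on the pad with the barcode label facing straight up, ready to be scanned from above, then take your hand away. Only roll it from the top: do not pick it up or push at its lower half, and leave the calculator, the tape roll and the pen cup where they are.

Things in the scene. Friction and masses are not known exactly. Their poses are not given: they have to be found in the camera images.
- tube: Closed round cardboard gift tube, 200 mm long, lying on its side, about 0.3 kg, free to roll. It rolls on its two grey-green lids (90 mm diameter, 30 mm wide, one at each end; a full turn is 283 mm of travel); the brown body between them is 86 mm in diameter. Origin: the tube's centre, 45 mm above the counter; its y axis runs along the tube. Slight rolling resistance: let go at rest, it stays.
- label (a point): Centre of the white barcode label (black bars) on the tube's brown middle, on its surface, 43 mm from the tube's axis. Label 72 mm along the tube, 59 mm around it. Its z axis points straight out of the label (up when the label faces up); y runs along the tube. It turns with the tube. At the start it faces the far side, 66 to 132 degrees over from straight up.
- pad: Dark grey rubber scan pad let flush into the steel counter (no step), 130 mm deep (its x, away from the robot) by 300 mm wide (its y). Fixed, turned by up to 26 degrees. Origin: its centre, at counter height. At the start the tube lies just beyond its far edge, nearly parallel to it, the tube's axis 80 to 100 mm from the pad's centre.
- calculator: Dark desk calculator lying flat, 165 x 108 x 22 mm, loose; origin at the centre of its underside. To be left alone.
- tape_roll: Roll of tan packing tape lying flat, outer diameter 100 mm, hole 76 mm, 48 mm high, loose; origin at the centre of its underside. To be left alone.
- pen_cup: Dark round pen cup with three pens, 74 mm across, cup 95 mm and pens about 150 mm high, loose; origin at the centre of its underside. To be left alone.
Not all that is in view belongs to the job. What is shaped like the tube but pink or red is not meant.

How it is judged (in metres and radians):
At the end, for the whole second after the job is handed in: The tube is at rest on the pad: label within 15 degrees of straight up, centre within 63 mm (front to back) and 50 mm (sideways) of the pad's centre, axis within 15 degrees of the pad's long side. Calculator, tape roll and pen cup are within 20 mm of where they were (angle between label's own z axis and vertical below 0.26 rad and x of tube in the frame of pad between -0.063 and 0.063 m and y of tube in the frame of pad between -0.05 and 0.05 m and angle between the y axis of tube and the y axis of pad, either way round below 0.26 rad and height (world z) of tube between 0.041 and 0.049 m and linear speed of tube below 0.01 m/s and angular speed of tube below 0.2 rad/s and distance of each of calculator, tape_roll, pen_cup from where it was at the start of the episode below 0.02 m); the robot touches nothing.
It fails at once if the tube is lifted (its centre more than 12 mm above its rolling height, or one end tipped up) (height (world z) of tube above 0.057 m or angle between tube's own y axis and vertical below 1.42 rad or angle between tube's own y axis and vertical above 1.72 rad).
It fails at once if the fingers work on the lower half of the tube instead of its top (contact force between the fingers and tube above 0.5 N and height (world z) of the grasp point below 0.065 m).
It fails at once if the calculator, tape roll or pen cup is displaced by more than 20 mm (distance of any of calculator, tape_roll, pen_cup from where it was at the start of the episode above 0.02 m).
It also fails if it takes over 58 s, if anything falls off the work surface, if the arm or the gripper's body presses on something with over 40 N, if the wrist force passes 120 N, or if a joint passes its speed limit or range.

## Robot

A 6-joint arm with a two-finger parallel gripper is mounted at the origin on the work surface. World frame = base frame: x ahead of the robot, y to its left, z up, the work surface at z = 0. Lengths are in mm, angles in degrees, forces in N, time in s.
With the tool pointing down it reaches from about 300 to 850 mm from the base axis. Payload 4.2 kg.
Tool frame: the origin (TCP) lies at the very end of the fingers, on their centre line; the grasp point (between the pads) lies 19 mm behind it; z points along the fingers, x is the direction in which the jaws open and shut, and the axes are right-handed (so a half turn about z gives the same grasp; the last joint's range is limited). The gripper opens to 91 mm and grips with 3 to 60 N. Pads are 32 mm wide; open, the fingers measure 118 mm over their backs; the gripper's body (76 mm by 178 mm) begins 60 mm behind the grasp point.
Start: joints at [-76.891, 18.312, 89.639, -0, 72.044, -1.146], TCP at [141.592, -557.313, 183.776] pointing down, gripper open.
Joint ranges: [-177.97, 177.97], [-48.28, 115.42], [12.27, 149.76], [-77.06, 257.06], [2.81, 150.46], [-146.56, 146.56]. Speed limits (degrees/s): [147.25, 147.25, 180, 180, 180, 180].

## Interface

Orientations are given as [roll, pitch, yaw] about the fixed x, y, z axes, in that order (R = Rz(yaw) Ry(pitch) Rx(roll)).
In Python, from workcell import env gives the robot as it stands.
- The arm moves only by the tool servo_tool, never from a script. Its argument "plan" is a list of rows, each a list of 3 entries, a list of its own where there are three numbers: the turn, a rotation vector about the tool's x, y, z in degrees, then the shift along the tool's x, y, z in mm, then the finger opening in mm, from 0 to 91.2. In form: [[[ax, ay, az], [dx, dy, dz], claw], ...]. A call has exactly 10 rows; each row shifts and turns the pose as measured when the row begins, along the tool's axes as they then stand; what a row does not reach is not made up. A row lasts 1/8 s, in which the tool goes at most 62.5 mm and 10.7 degrees, less where a joint would pass 70% of its speed; a pose out of reach is approached as far as the arm can. A call with a gripper value outside its range is refused whole. The fingers move at their own pace and stop on an object; "squeeze" is the grip in N (left out, the last holds). Time passes only in rows, so rows that do not move let the fingers close, or fill a call up. It gives the time, the measured TCP pose, the force and the opening at its end, in the units of the state.
- env.state(): the state, without advancing time (a new reading comes with each control period).
- env.grab_frame(name): name is "scene" or "top" or "wrist"; returns a dict with "pixels" (420x560x3 uint8, red, green, blue), "intrinsics" (3x3 intrinsics, pixels), "distortion" ([k1, k2, p1, p2, k3] as OpenCV has them; the pictures are not rectified), "eye" and "attitude" of the camera in the world. Camera axes: x right, y up, looking along -z (the intrinsics and any distortion apply to the point x, -y, -z); pixel columns grow to the right and rows downward; lengths in mm; the calibration is good to about 2 mm. A picture is of the moment at which its call begins. There is no depth.
- env.job_done(): hands the job in, once; it reports no verdict.
The state is a dict: "time_s": time; "qpos": joint angles; "qvel": joint speeds; "effort": joint torques, N m; "ee_pos": TCP position; "ee_rot": TCP orientation; "force": force on the tool from outside, world axes, zero at the start; "torque": the same for the moment, N m; "gripper_width": finger opening in mm.
Only numpy, scipy, OpenCV 4.12 (cv2) and the standard library are available. Lean on these libraries where they do the work, as an engineer would, in place of code of your own. Each camera call takes 0.05 s, during which the arm holds its last target.

## Working session

There is one attempt and no reset: what is moved stays moved. The work goes in short steps, Python scripts to look and compute and a tool call to move; the robot and the scene stay as the last step left them, time stands still between calls to the robot, and variables do not carry over. Pictures are saved under pics/ and viewed, and the job is handed in when it is done.

Besides the shell and the picture viewer there is one more tool, called after "Request:" as name([rows], argument=value, ...), one row to a line, values as JSON. servo_tool: Moves the arm, as the interface text tells. Its arguments: {"type":"object","properties":{"plan":{"type":"array"},"squeeze":{"type":"number"}},"required":["plan"]}

```bash
ls; mkdir -p pics; python3 - <<'E'
from workcell import env
import cv2
print(env.state())
for n in ["scene","top","wrist"]:
    f=env.grab_frame(n)
    cv2.imwrite(f"pics/{n}0.png",f["pixels"][:,:,::-1])
    print(n,f["intrinsics"],f["distortion"],f["eye"],f["attitude"])
E
```

```text
pics
{'time_s': 0.0, 'qpos': array([-7.68909509e+01,  1.83549399e+01,  8.97070918e+01,  2.41149155e-03,
        7.20432771e+01, -1.14800950e+00]), 'qvel': array([ 0.04484699,  0.02203586,  0.02191123, -0.01845836, -0.05159324,
        0.0103761 ]), 'effort': array([ 1.00928919e-03, -4.12458694e+01, -2.31974423e+01,  7.29937828e-02,
        4.58069961e-02, -1.31979191e-04]), 'ee_pos': array([ 141.4743496 , -556.7462306 ,  182.88261576]), 'ee_rot': array([-1.79995598e+02,  1.05241729e-01, -7.57436829e+01]), 'force': array([-0.00425717, -0.04559471,  0.96936285]), 'torque': array([-0.0164184 ,  0.00973576,  0.00049789]), 'gripper_width': 91.4279545009549}
scene [[482.56616491   0.         277.70440544]
 [  0.         482.56616491 199.79775265]
 [  0.           0.           1.        ]] [0.01515544 0.         0.         0.         0.        ] [ 936.69719035 -455.16205166 1216.81992967] [ 2.93321035e+01 -2.82970372e-02  3.92850215e+01]
top [[517.96637985   0.         278.27269013]
 [  0.         517.96637985 209.39488739]
 [  0.           0.           1.        ]] [-0.19586534  0.          0.          0.          0.        ] [ 422.77145576   37.26766267 1263.8756245 ] [  4.71856065   0.11515787 -89.31226363]
wrist [[345.521301     0.         276.43263081]
 [  0.         345.521301   207.91009   ]
 [  0.           0.           1.        ]] [-0.03521517  0.          0.          0.          0.        ] [ 217.32027028 -536.01283147  385.5828254 ] [-1.59615180e+01  3.73960971e-02 -7.57310269e+01]
```

View pics/scene0.png

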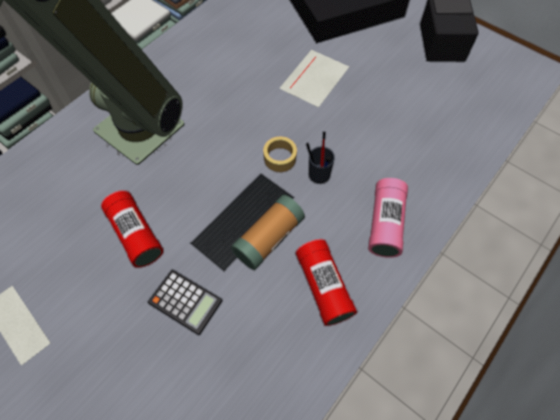

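View pics/top0.png

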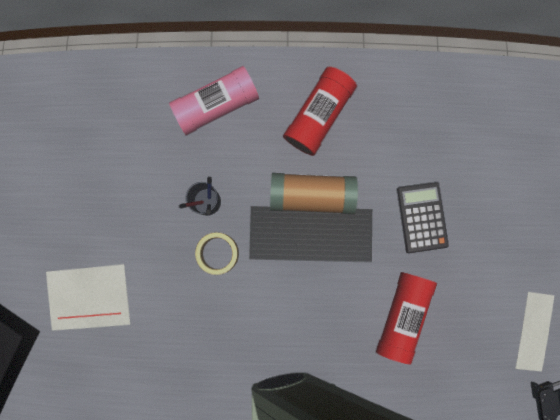

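View pics/wrist0.png

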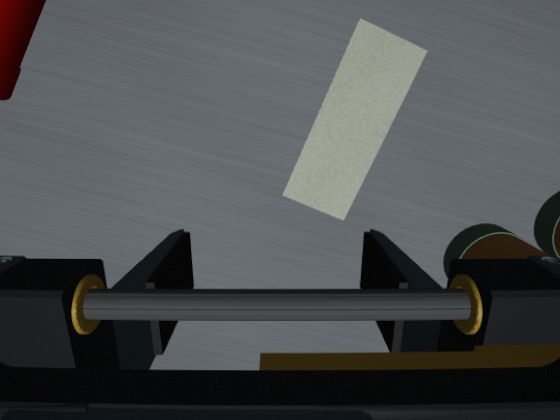

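```bash
cat > h.py <<'E'
import numpy as np, cv2
from scipy.spatial.transform import Rotation as Ro
from workcell import env
def Rm(a): return Ro.from_euler('xyz',a,degrees=True).as_matrix()
def grab(n,save=None):
    f=env.grab_frame(n)
    if save: cv2.imwrite(f"pics/{save}.png",f["pixels"][:,:,::-1])
    return f
def rays(f,px):
    p=cv2.undistortPoints(np.array(px,float).reshape(-1,1,2),f["intrinsics"],np.array(f["distortion"])).reshape(-1,2)
    d=np.c_[p[:,0],-p[:,1],-np.ones(len(p))]
    return np.array(f["eye"]),d@Rm(f["attitude"]).T
def onplane(f,px,z):
    e,d=rays(f,px); return e+d*((z-e[2])/d[:,2])[:,None]
def proj(f,P):
    c=(np.array(P,float).reshape(-1,3)-f["eye"])@Rm(f["attitude"])
    q=np.c_[c[:,0],-c[:,1],-c[:,2]]
    return cv2.projectPoints(q,np.zeros(3),np.zeros(3),f["intrinsics"],np.array(f["distortion"]))[0].reshape(-1,2)
E
python3 - <<'E'
from h import *
f=grab("top"); s=grab("scene")
for n,g,(a,b,c,d) in [("tc",f,(150,280,230,390)),("sc",s,(160,280,180,340))]:
    cv2.imwrite(f"pics/{n}.png",cv2.resize(g["pixels"][a:b,c:d,::-1],None,fx=4.5,fy=4.5,interpolation=cv2.INTER_CUBIC))
E
```

```text
(no output)
```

View pics/tc.png

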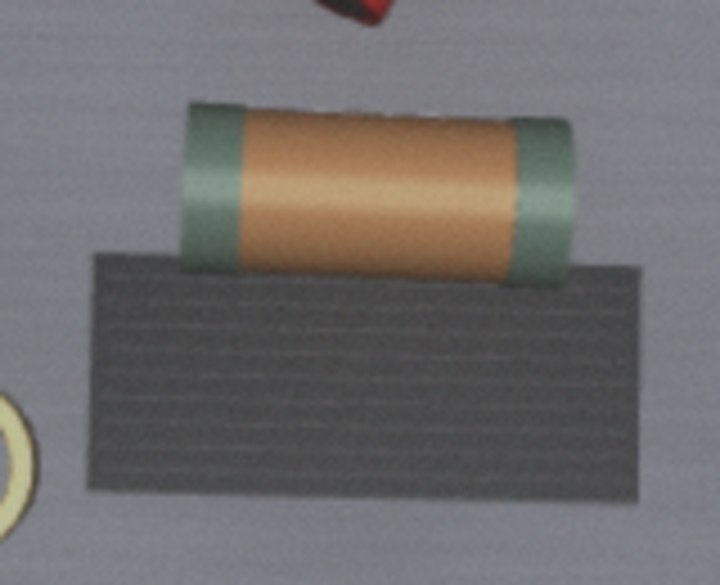

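View pics/sc.png

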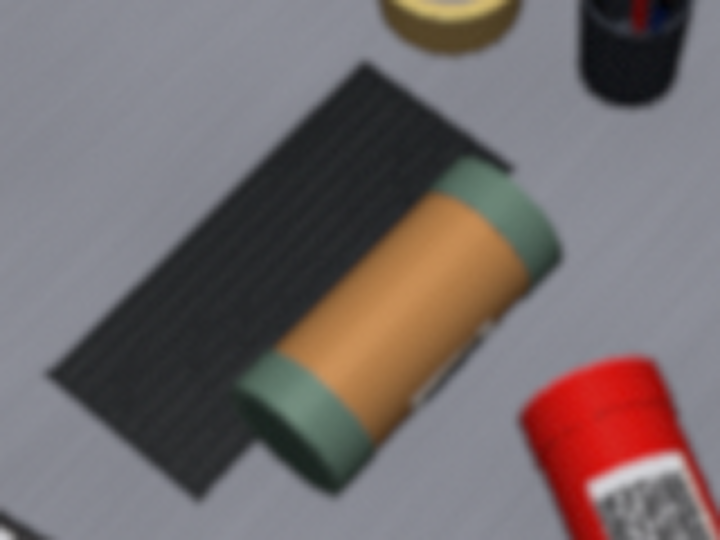

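```bash
cat > m.py <<'E'
from h import *
def masks(f,roi):
    a,b,c,d=roi
    px=cv2.GaussianBlur(f["pixels"],(3,3),0)
    hsv=cv2.cvtColor(px,cv2.COLOR_RGB2HSV).astype(int); H,S,V=hsv[...,0],hsv[...,1],hsv[...,2]
    z=np.zeros(H.shape,bool); z[a:b,c:d]=1
    brown=z&(H>5)&(H<22)&(S>90); green=z&(H>55)&(H<95)&(S>40)
    pad=z&(V<100)&(S<45)
    return brown,green,pad
def big(m):
    n,l,st,ce=cv2.connectedComponentsWithStats(m.astype(np.uint8))
    i=1+np.argmax(st[1:,4]); return l==i
def outline(m):
    c=max(cv2.findContours(m.astype(np.uint8),cv2.RETR_EXTERNAL,cv2.CHAIN_APPROX_NONE)[0],key=cv2.contourArea)
    return c.reshape(-1,2).astype(float)
ROI={"top":(160,275,240,385),"scene":(165,280,180,315)}
E
python3 - <<'E'
from m import *
for n in ["top","scene"]:
    f=grab(n); b,g,p=masks(f,ROI[n])
    print(n,b.sum(),g.sum(),p.sum())
    P=onplane(f,outline(big(p)),0)[:,:2].astype(np.float32)
    r=cv2.minAreaRect(P); print("pad",r, cv2.boxPoints(r).round(0).tolist())
    t=big(cv2.morphologyEx((b|g).astype(np.uint8),cv2.MORPH_CLOSE,np.ones((3,3)))>0)
    T=onplane(f,outline(t),45)[:,:2].astype(np.float32)
    r=cv2.minAreaRect(T); print("tube",r,cv2.boxPoints(r).round(0).tolist())
    B=onplane(f,outline(big(b)),45)[:,:2].astype(np.float32)
    print("body",cv2.minAreaRect(B))
    v=f["pixels"].copy(); v[t]=[0,255,0]; v[big(p)]=[255,0,255]
    cv2.imwrite(f"pics/mask_{n}.png",v[:,:,::-1])
E
```

```text
top 2021 1 6390
pad ((474.0996398925781, -38.85173034667969), (298.8611145019531, 139.82989501953125), 89.26666259765625) [[402.0, -187.0], [542.0, -189.0], [546.0, 110.0], [406.0, 111.0]]
tube ((563.0909423828125, -42.675880432128906), (140.53607177734375, 81.83567810058594), 88.32897186279297) [[520.0, -112.0], [602.0, -114.0], [606.0, 26.0], [524.0, 29.0]]
body ((563.0909423828125, -42.675880432128906), (140.53607177734375, 81.83567810058594), 88.32897186279297)
scene 1648 725 3659
pad ((499.0431213378906, -36.37901306152344), (299.402587890625, 189.08091735839844), 89.72631072998047) [[404.0, -186.0], [593.0, -187.0], [594.0, 113.0], [405.0, 114.0]]
tube ((560.2752685546875, -30.03704833984375), (226.37399291992188, 89.47114562988281), 88.841796875) [[513.0, -142.0], [603.0, -144.0], [607.0, 82.0], [518.0, 84.0]]
body ((560.2578735351562, -25.24608612060547), (150.65455627441406, 87.87057495117188), 87.88175964355469)
```

The target is the brown tube with grey-green lids, at about (314,193) in the top view and (270,230) in the scene view. The other three tube shapes are red or pink, at top-view pixels (320,110), (214,100) and (406,318), so they are not meant. The crops confirm this, and the scene crop shows only a sliver of white label on the far side.

The measured positions are pad centre ≈ (469,-37) with yaw ≈ -1°, and tube ≈ (562,-42) with yaw ≈ -1.7°. The tube axis is 93 mm from the pad centre, inside the stated 80–100 mm. I'll move above the tube now.

Request:
servo_tool([
  [[0,0,0],[-30,-42,-1],91],
  [[0,0,0],[-35,-49,-1],91],
  [[0,0,0],[-35,-49,-1],91],
  [[0,0,0],[-35,-49,-1],91],
  [[0,0,0],[-35,-49,-1],91],
  [[0,0,0],[-35,-49,-1],91],
  [[0,0,0],[-35,-49,-1],91],
  [[0,0,0],[-35,-49,-1],91],
  [[0,0,0],[-35,-49,-1],91],
  [[0,0,0],[-35,-49,-1],91],
])

```text
time_s: 1.6
ee_pos: [536.4, -95.4, 194.6]
ee_rot: [-179.8, -0.3, -76.2]
force: [1.0, -0.2, -0.3]
gripper_width: 91.0
```

Request:
servo_tool([
  [[0,0,8],[0,0,0],91],
  [[0,0,7.5],[0,0,0],91],
  [[0,0,0],[-28,-19,0],91],
  [[0,0,0],[-27,-18,10],91],
  [[0,0,0],[0,0,20],91],
  [[0,0,0],[0,0,20],91],
  [[0,0,0],[0,0,15],91],
  [[0,0,0],[0,0,10],91],
  [[0,0,0],[0,0,0],91],
  [[0,0,0],[0,0,0],91],
])

```text
time_s: 2.85
ee_pos: [581.1, -35.5, 117.7]
ee_rot: [-179.5, -0.2, -91.8]
force: [0.5, 0.7, 0.1]
gripper_width: 90.4
```

```bash
python3 - <<'E'
from h import *
print(env.state()["ee_pos"],env.state()["ee_rot"])
grab("wrist","w1"); s=grab("scene")
cv2.imwrite("pics/s1.png",cv2.resize(s["pixels"][120:300,160:360,::-1],None,fx=3,fy=3,interpolation=cv2.INTER_CUBIC))
E
```

```text
[581.05918455 -35.45995931 117.71268408] [-179.46861627   -0.22535335  -91.81828238]
```

View pics/w1.png

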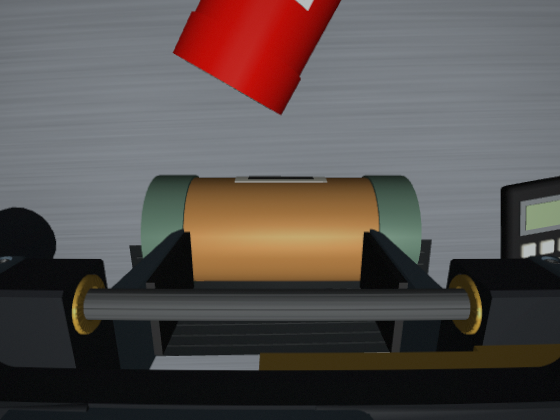

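View pics/s1.png

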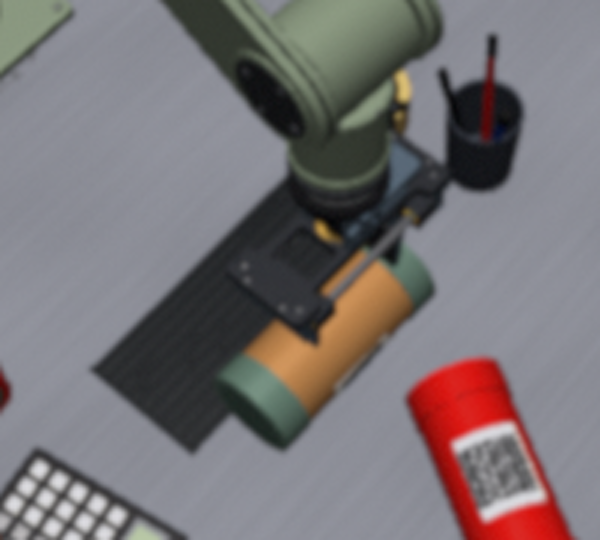

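```bash
cat >> m.py <<'E'
def hitcyl(f,px,x0,y0,yaw,r=43,z0=45):
    """angle from straight up toward far side, and y along tube"""
    e,d=rays(f,px); a=np.array([-np.sin(np.radians(yaw)),np.cos(np.radians(yaw)),0]); c=np.array([x0,y0,z0])
    out=[]
    for v in d:
        o=e-c; v2=v-v@a*a; o2=o-o@a*a
        A=v2@v2;B=2*v2@o2;C=o2@o2-r*r; D=B*B-4*A*C
        t=(-B-np.sqrt(max(D,0)))/2/A; p=o+t*v
        n=np.array([np.cos(np.radians(yaw)),np.sin(np.radians(yaw)),0])
        out.append((np.degrees(np.arctan2(p@n,p[2])),p@a,D>0))
    return out
E
python3 - <<'E'
from m import *
f=grab("wrist"); print(f["eye"])
for x in (562,565): 
    for q in hitcyl(f,[(281,177),(281,179),(281,181),(281,183),(186,230),(378,230),(281,282)],x,-40,-1.5): print(x,q)
    print(proj(f,[[x-43*np.cos(t),-40,45+43*np.sin(t)] for t in (1.2,1.57)]))
c=f["pixels"][168:192,270:290].mean(1).astype(int); print(list(zip(range(168,192),c.tolist())))
E
```

```text
[657.31120478 -35.07661174 321.06664231]
562 (np.float64(100.30304976063438), np.float64(2.505034983113854), np.False_)
562 (np.float64(92.61067726519735), np.float64(2.611051865948133), np.True_)
562 (np.float64(83.05119796467218), np.float64(2.737788508655716), np.True_)
562 (np.float64(77.18643654366697), np.float64(2.815573766573728), np.True_)
562 (np.float64(19.22783158222608), np.float64(71.85588542274701), np.True_)
562 (np.float64(18.00084018305604), np.float64(-66.64342283933395), np.True_)
562 (np.float64(-62.46137373317549), np.float64(3.1359023129185077), np.False_)
[[286.1841592  266.99074143]
 [285.8048422  249.04548072]]
565 (np.float64(84.08585231311737), np.float64(2.6399869730472574), np.True_)
565 (np.float64(77.80379991925317), np.float64(2.7233932700589745), np.True_)
565 (np.float64(72.97648327198193), np.float64(2.7868529383748926), np.True_)
565 (np.float64(68.89989019144718), np.float64(2.8396437474523464), np.True_)
565 (np.float64(15.446851639538176), np.float64(71.54598474886075), np.True_)
565 (np.float64(14.220781874813255), np.float64(-66.47408489528154), np.True_)
565 (np.float64(-62.461373733175506), np.float64(3.0779253059815295), np.False_)
[[286.08860571 263.28671717]
 [285.70492522 245.17480248]]
[(168, [121, 127, 132]), (169, [122, 127, 133]), (170, [122, 127, 133]), (171, [123, 129, 134]), (172, [126, 131, 137]), (173, [126, 131, 137]), (174, [122, 127, 133]), (175, [103, 108, 112]), (176, [61, 63, 66]), (177, [24, 24, 23]), (178, [18, 19, 18]), (179, [75, 76, 70]), (180, [101, 102, 94]), (181, [142, 141, 135]), (182, [123, 115, 106]), (183, [83, 59, 31]), (184, [87, 62, 33]), (185, [92, 65, 35]), (186, [97, 68, 37]), (187, [100, 71, 39]), (188, [104, 73, 40]), (189, [107, 76, 41]), (190, [110, 78, 43]), (191, [113, 80, 44])]
```

Only the label's near edge is in sight, at wrist pixel (281,182), which is about 80° over. That puts the label centre at roughly 119° and the travel needed at about 93 mm, ending near the pad centre. Next I'll lower the fingers onto the tube.

Request:
servo_tool([
  [[0,0,0],[2,6,8],91],
  [[0,0,0],[0,0,8],91],
  [[0,0,0],[0,0,6],91],
  [[0,0,0],[0,0,1.5],91],
  [[0,0,0],[0,0,1],91],
  [[0,0,0],[0,0,1],91],
  [[0,0,0],[0,0,1],91],
  [[0,0,0],[0,0,1],91],
  [[0,0,0],[0,0,1],91],
  [[0,0,0],[0,0,1],91],
])

```text
time_s: 4.25
ee_pos: [575.3, -37.5, 86.9]
ee_rot: [-179.4, -0.2, -91.8]
force: [0.2, -0.4, 0.4]
gripper_width: 90.8
```

```bash
python3 - <<'E'
from m import *
print(env.state()["ee_pos"],env.state()["force"])
f=grab("wrist"); 
cv2.imwrite("pics/w2.png",cv2.resize(f["pixels"][150:330,100:460,::-1],None,fx=2.2,fy=2.2,interpolation=cv2.INTER_CUBIC))
s=grab("scene")
cv2.imwrite("pics/s2.png",cv2.resize(s["pixels"][160:280,200:340,::-1],None,fx=4.5,fy=4.5,interpolation=cv2.INTER_CUBIC))
E
```

```text
[575.30799847 -37.54826538  86.91355901] [ 0.20543956 -0.38056482  0.35870655]
```

View pics/w2.png

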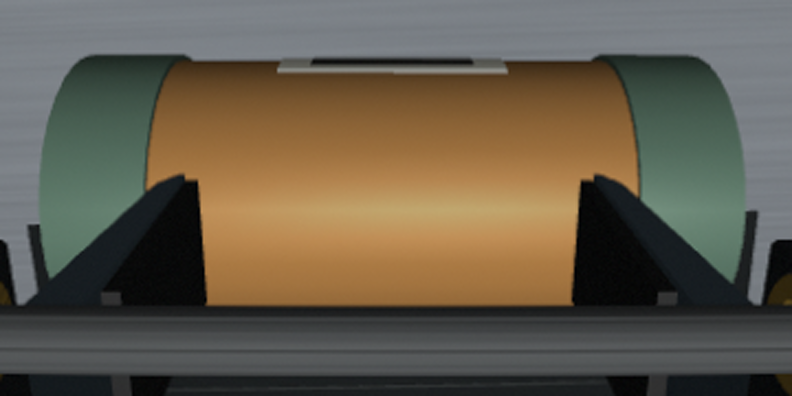

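View pics/s2.png

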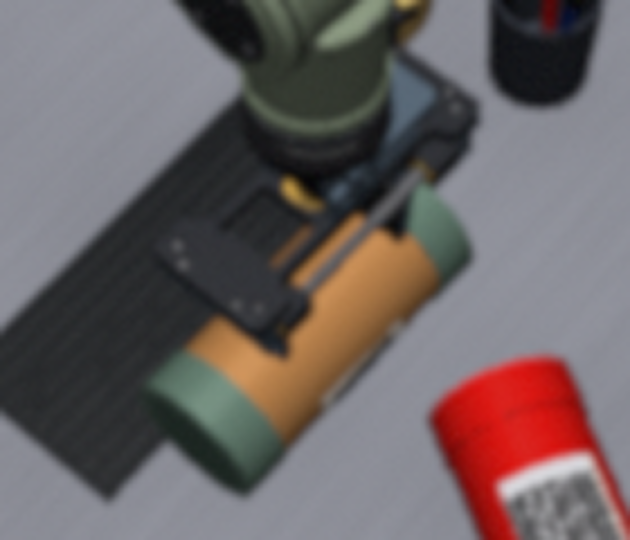

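Request:
servo_tool([
  [[0,0,0],[0,0,-3],91],
  [[0,0,0],[0,8,-1],91],
  [[0,0,0],[0,0,0],91],
  [[0,0,0],[0,0,2],91],
  [[0,0,0],[0,0,1],91],
  [[0,0,0],[0,0,1],91],
  [[0,0,0],[0,0,1],91],
  [[0,0,0],[0,0,1],91],
  [[0,0,0],[0,0,1],91],
  [[0,0,0],[0,0,1],91],
])

```text
time_s: 5.6
ee_pos: [566.8, -37.3, 82.6]
ee_rot: [-179.4, -0.2, -91.8]
force: [-0.4, 0.4, -0.2]
gripper_width: 91.6
```

```bash
python3 - <<'E'
from m import *
st=env.state();print(st["ee_pos"],st["ee_rot"],st["force"],st["gripper_width"],st["qpos"])
f=grab("wrist"); v=f["pixels"].copy()
R=Rm(st["ee_rot"])
pts=[st["ee_pos"]+R@np.array(o,float) for o in [(46,16,0),(46,-16,0),(59,-16,0),(-46,16,0),(-46,-16,0),(-59,-16,0)]]
q=proj(f,pts);print(q.round())
for p in q: cv2.circle(v,tuple(int(i) for i in p),2,(255,0,255),-1)
cv2.imwrite("pics/w3.png",cv2.resize(v[150:330,100:460,::-1],None,fx=2.2,fy=2.2,interpolation=cv2.INTER_CUBIC))
E
```

```text
[566.76302867 -37.29656123  82.55214714] [-179.37964074   -0.23025226  -91.81819696] [-0.38029898  0.39068261 -0.1803118 ] 91.56222023279896 [-4.79777597 22.05404669 99.62015244 -0.2338846  57.69452367 87.14308125]
[[351. 262.]
 [354. 215.]
 [375. 214.]
 [207. 262.]
 [204. 215.]
 [183. 215.]]
```

View pics/w3.png

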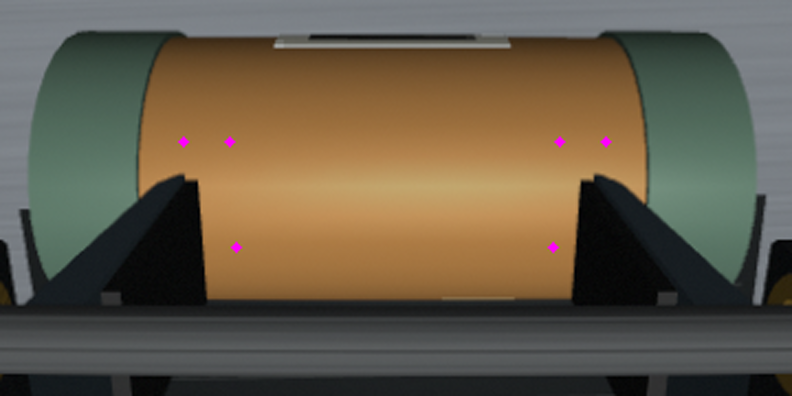

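```bash
python3 - <<'E'
from m import *
st=env.state()
f=grab("wrist","w4"); s=grab("scene","s4")
for px in ([364,232],[190,232]):
  e,d=rays(f,[px]); 
  for z in (82.5,90,100,110,115,120): 
    P=onplane(f,[px],z); print(z,P.round(1),(Rm(st["ee_rot"]).T@(P[0]-st["ee_pos"])).round(1),proj(s,P).round(1))
cv2.imwrite("pics/s4c.png",cv2.resize(s["pixels"][195:270,220:310,::-1],None,fx=7,fy=7,interpolation=cv2.INTER_CUBIC))
E
```

```text
82.5 [[569.5 -90.3  82.5]] [52.9 -4.6  0.2] [[256.8 241.3]]
90 [[572.2 -88.3  90. ]] [50.9 -7.3 -7.3] [[258.  240.2]]
100 [[575.8 -85.7 100. ]] [ 48.2 -10.9 -17.3] [[259.6 238.6]]
110 [[579.4 -83.1 110. ]] [ 45.5 -14.5 -27.3] [[261.2 237. ]]
115 [[581.2 -81.8 115. ]] [ 44.1 -16.3 -32.3] [[262.1 236.2]]
120 [[583.  -80.4 120. ]] [ 42.8 -18.1 -37.2] [[262.9 235.4]]
82.5 [[573.1  18.1  82.5]] [-55.6  -4.7  -0.3] [[284.4 213.2]]
90 [[575.7  16.1  90. ]] [-53.6  -7.4  -7.7] [[284.7 213. ]]
100 [[579.1  13.4 100. ]] [-51.  -11.  -17.7] [[285.1 212.6]]
110 [[582.5  10.7 110. ]] [-48.3 -14.7 -27.6] [[285.5 212.3]]
115 [[584.2   9.3 115. ]] [-47.  -16.5 -32.6] [[285.7 212.1]]
120 [[585.9   8.  120. ]] [-45.7 -18.3 -37.6] [[286.  211.9]]
```

View pics/s4c.png

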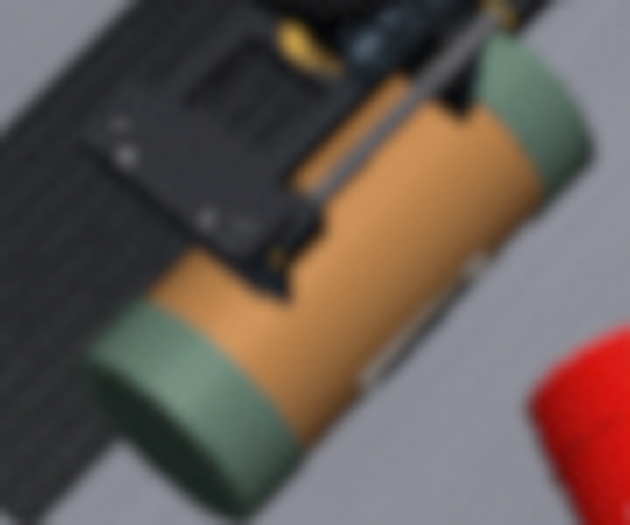

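By triangulation (wrist (364,232), scene (261,238)), the visible fingertips are at z≈110, while the reported TCP is at 82.5. That is about 27 mm higher than expected, and it agrees with there being no contact force. The label and the tube have not moved, so I'll go on down gently.

Request:
servo_tool([
  [[0,0,0],[0,0,2],91],
  [[0,0,0],[0,0,2],91],
  [[0,0,0],[0,0,2],91],
  [[0,0,0],[0,0,2],91],
  [[0,0,0],[0,0,1],91],
  [[0,0,0],[0,0,1],91],
  [[0,0,0],[0,0,1],91],
  [[0,0,0],[0,0,1],91],
  [[0,0,0],[0,0,1],91],
  [[0,0,0],[0,0,1],91],
])

```text
time_s: 7.0
ee_pos: [566.9, -37.4, 67.7]
ee_rot: [-179.4, -0.2, -91.8]
force: [0.2, -0.2, -0.6]
gripper_width: 91.3
```

```bash
python3 - <<'E'
from m import *
st=env.state();print(st["ee_pos"],st["force"],st["torque"])
f=grab("wrist","w5");s=grab("scene")
a=cv2.resize(f["pixels"][150:330,100:460,::-1],None,fx=2.2,fy=2.2,interpolation=cv2.INTER_CUBIC)
cv2.imwrite("pics/w5c.png",a)
cv2.imwrite("pics/s5c.png",cv2.resize(s["pixels"][195:270,220:310,::-1],None,fx=7,fy=7,interpolation=cv2.INTER_CUBIC))
E
```

```text
[566.93730967 -37.35388055  67.67899339] [ 0.15154132 -0.15561664 -0.59839798] [ 0.02269478  0.03159249 -0.00916446]
```

View pics/w5c.png

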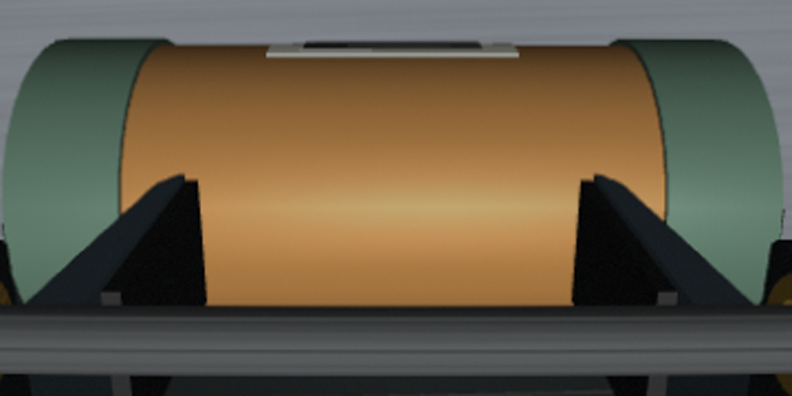

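View pics/s5c.png

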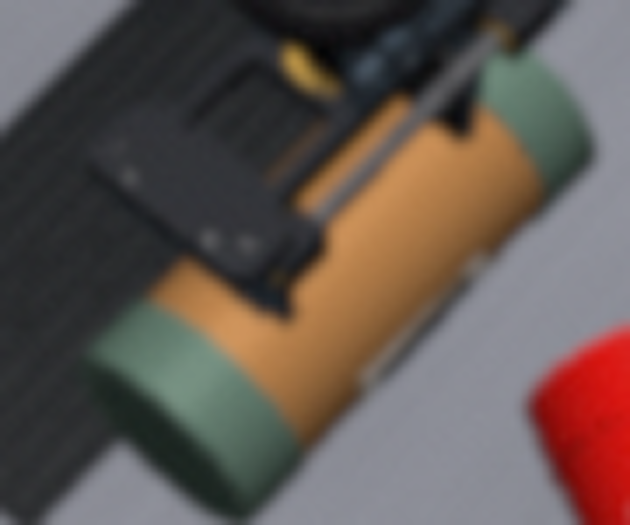

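Request:
servo_tool([
  [[0,0,0],[0,0,1],91],
  [[0,0,0],[0,0,1],91],
  [[0,0,0],[0,0,1],91],
  [[0,0,0],[0,0,1],91],
  [[0,0,0],[0,0,0.5],91],
  [[0,0,0],[0,0,0.5],91],
  [[0,0,0],[0,0,0.5],91],
  [[0,0,0],[0,0,0.5],91],
  [[0,0,0],[0,0,0.5],91],
  [[0,0,0],[0,0,0.5],91],
])

```text
time_s: 8.35
ee_pos: [567.0, -37.4, 60.2]
ee_rot: [-179.4, -0.2, -91.8]
force: [-0.9, -0.3, 0.2]
gripper_width: 91.1
```

Request:
servo_tool([
  [[0,0,0],[0,0,0.6],91],
  [[0,0,0],[0,0,0.6],91],
  [[0,0,0],[0,0,0.6],91],
  [[0,0,0],[0,0,0.6],91],
  [[0,0,0],[0,0,0.6],91],
  [[0,0,0],[0,0,0.6],91],
  [[0,0,0],[0,0,0.6],91],
  [[0,0,0],[0,0,0.6],91],
  [[0,0,0],[0,0,0.6],91],
  [[0,0,0],[0,0,0.6],91],
])

```text
time_s: 9.6
ee_pos: [571.1, -37.5, 58.2]
ee_rot: [-178.8, -0.2, -91.9]
force: [-0.2, 0.5, 5.7]
gripper_width: 91.1
```

```bash
python3 - <<'E'
from m import *
st=env.state();print(st["ee_pos"],st["force"],st["torque"])
f=grab("wrist","w6");s=grab("scene")
a=cv2.resize(f["pixels"][150:330,100:460,::-1],None,fx=2.2,fy=2.2,interpolation=cv2.INTER_CUBIC)
cv2.imwrite("pics/w6c.png",a)
cv2.imwrite("pics/s6c.png",cv2.resize(s["pixels"][195:270,220:310,::-1],None,fx=7,fy=7,interpolation=cv2.INTER_CUBIC))
E
```

```text
[571.0507302  -37.48520205  58.17562898] [-0.22186465  0.45538999  5.69100576] [ 0.2825902   0.05959182 -0.00093009]
```

View pics/w6c.png

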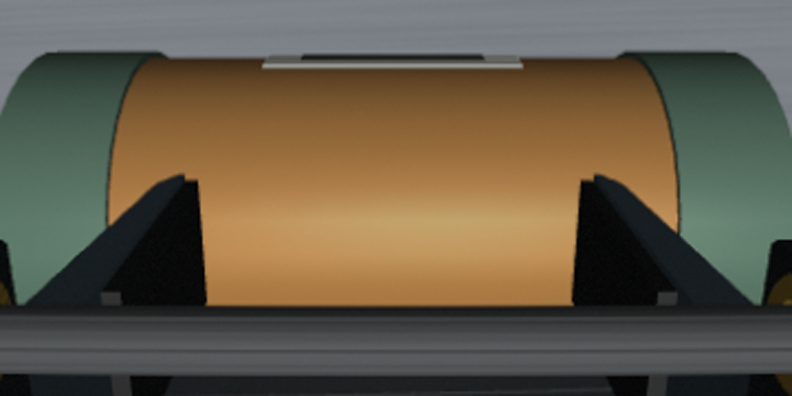

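View pics/s6c.png

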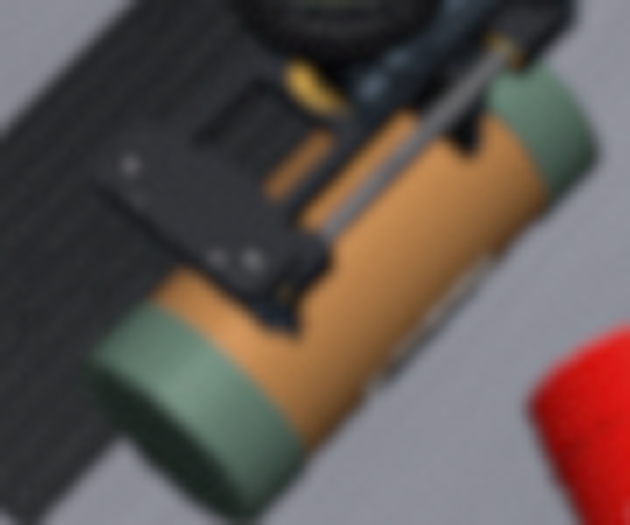

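Contact is made with a 5.7 N upward force at TCP z=58, so the grasp point is at about 77 mm, safely over 65. In the pictures the tips sit on top of the brown body, clear of the lids. I'll start the first stroke.

Request:
servo_tool([
  [[0,0,0],[0,2,0.6],91],
  [[-0.2,0,0],[0,4,0.6],91],
  [[-0.2,0,0],[0,4,0.6],91],
  [[-0.2,0,0],[0,4,0.6],91],
  [[-0.2,0,0],[0,4,0.6],91],
  [[-0.2,0,0],[0,4,0.6],91],
  [[0,0,0],[0,2,0.6],91],
  [[0,0,0],[0,0,0.5],91],
  [[0,0,0],[0,0,0.3],91],
  [[0,0,0],[0,0,0.3],91],
])

```text
time_s: 10.95
ee_pos: [552.5, -36.9, 58.0]
ee_rot: [-179.0, -0.2, -91.9]
force: [-0.9, -0.5, 5.8]
gripper_width: 91.1
```

```bash
cat > look.py <<'E'
import sys
from m import *
k=sys.argv[1]
st=env.state();print(st["time_s"],st["ee_pos"].round(1),st["ee_rot"].round(1),st["force"].round(1))
f=grab("wrist");s=grab("scene")
a=cv2.resize(f["pixels"][100:330,60:500,::-1],None,fx=1.7,fy=1.7,interpolation=cv2.INTER_CUBIC)
cv2.imwrite(f"pics/w{k}c.png",a)
cv2.imwrite(f"pics/s{k}c.png",cv2.resize(s["pixels"][165:280,180:320,::-1],None,fx=4.5,fy=4.5,interpolation=cv2.INTER_CUBIC))
# label near edge / body limits in the wrist view, along the middle columns
px=f["pixels"].astype(int); col=px[:,230:330].mean(1); 
S=(col.max(1)-col.min(1))
print("rows where brown starts:",[r for r in range(60,300) if S[r]>40 and S[r-1]<=40][:3])
E
python3 look.py 7
```

```text
10.95 [552.5 -36.9  58. ] [-179.    -0.2  -91.9] [-0.9 -0.5  5.8]
rows where brown starts: [173]
```

View pics/w7c.png

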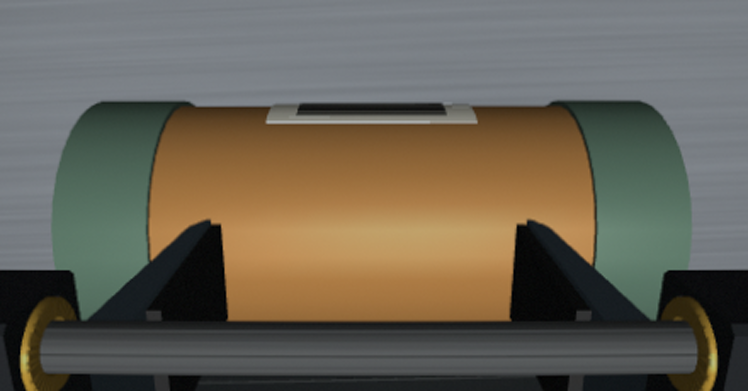

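View pics/s7c.png

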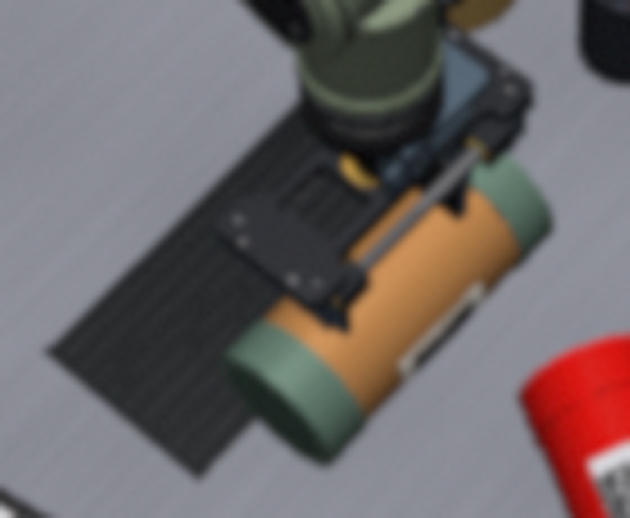

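Request:
servo_tool([
  [[0,0,0],[0,3,0.6],91],
  [[-0.2,0,0],[0,4,0.6],91],
  [[-0.2,0,0],[0,4,0.6],91],
  [[-0.2,0,0],[0,4,0.6],91],
  [[-0.2,0,0],[0,4,0.6],91],
  [[0,0,0],[0,3,0.5],91],
  [[0,0,0],[0,0,0.3],91],
  [[0,0,0],[0,0,-2],91],
  [[0,0,0],[0,0,-5],91],
  [[0,0,0],[0,0,-5],91],
])

```text
time_s: 12.3
ee_pos: [533.4, -36.2, 68.6]
ee_rot: [-179.4, -0.2, -92.0]
force: [0.1, 0.0, -0.2]
gripper_width: 90.9
```

```bash
python3 look.py 8
```

```text
12.3 [533.4 -36.2  68.6] [-179.4   -0.2  -92. ] [ 0.1  0.  -0.2]
rows where brown starts: [161]
```

View pics/w8c.png

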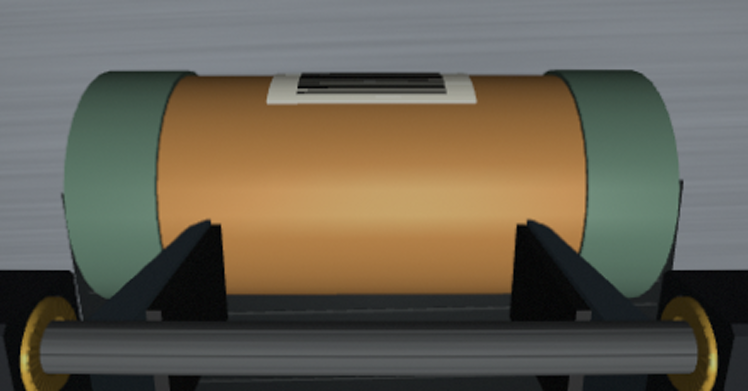

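View pics/s8c.png

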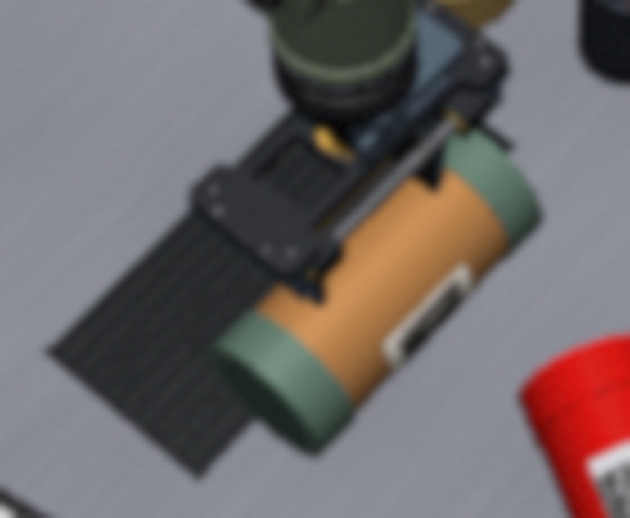

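```bash
cat > tx.py <<'E'
from m import *
from scipy.optimize import brentq
def tang(f,px,side,r=43):
    e,d=rays(f,[px]); d=d[0]
    # 2D x-z (tube ~ along y)
    n=np.array([d[2],-d[0]])/np.hypot(d[0],d[2])   # normal to ray in xz
    g=lambda x: ((np.array([x,45])-e[[0,2]])@n)
    s=-r if side=="far" else r
    n_sign=np.sign(g(e[0]-1000)-g(e[0]+1000))
    # g decreases/increases with x; far tangent: axis lies on the near side (smaller x)
    return brentq(lambda x: g(x)*n_sign - (r if side=="far" else -r), e[0]-1500,e[0]+1500)
def edges(f,c=(268,296)):
    p=f["pixels"][:,c[0]:c[1]].mean(1); return p
E
python3 - <<'E'
from tx import *
f=grab("wrist"); p=edges(f)
print([(r,p[r].astype(int).tolist()) for r in list(range(140,166))+list(range(268,280))])
for r in (143,144,145): print(r,tang(f,(281,r),"far"))
for r in (271,272,273,274): print(r,tang(f,(281,r),"near"))
E
```

```text
[(140, [121, 127, 132]), (141, [122, 127, 132]), (142, [122, 128, 133]), (143, [90, 94, 98]), (144, [30, 30, 29]), (145, [24, 24, 23]), (146, [8, 8, 8]), (147, [31, 31, 29]), (148, [36, 36, 34]), (149, [53, 53, 49]), (150, [54, 54, 50]), (151, [24, 25, 23]), (152, [31, 31, 28]), (153, [88, 88, 82]), (154, [78, 77, 72]), (155, [63, 63, 58]), (156, [132, 132, 123]), (157, [163, 164, 153]), (158, [168, 168, 157]), (159, [169, 169, 158]), (160, [176, 178, 170]), (161, [160, 151, 137]), (162, [131, 101, 68]), (163, [125, 89, 49]), (164, [127, 90, 49]), (165, [129, 91, 50]), (268, [138, 98, 54]), (269, [134, 95, 52]), (270, [129, 92, 50]), (271, [124, 87, 48]), (272, [118, 83, 45]), (273, [83, 63, 41]), (274, [46, 44, 41]), (275, [38, 41, 42]), (276, [38, 41, 41]), (277, [37, 40, 41]), (278, [37, 40, 41]), (279, [37, 40, 40])]
143 548.2075513417949
144 547.5547063959987
145 546.9006131115718
271 548.2815449188774
272 547.5592311251501
273 546.8360078801522
274 546.1118709139496
```

```bash
cat >> tx.py <<'E'
E
python3 - <<'E'
from tx import *
f=grab("wrist")
print(hitcyl(f,[(281,161),(281,162),(281,146)],547.4,-37.5,-1.5))
print(hitcyl(f,[(219,160),(338,160),(155,200),(404,200)],547.4,-37.5,-1.5))
E
```

```text
[(np.float64(55.35761101950337), np.float64(-0.3982995579731603), np.True_), (np.float64(54.21573964283351), np.float64(-0.3843030018296082), np.True_), (np.float64(81.33452635033801), np.float64(-0.7302647957523208), np.True_)]
[(np.float64(57.2415450008371), np.float64(36.19650763842883), np.True_), (np.float64(56.00305372429511), np.float64(-33.99651734885371), np.True_), (np.float64(22.211980752722972), np.float64(70.61679991214199), np.True_), (np.float64(20.53637286000806), np.float64(-69.10166631378284), np.True_)]
```

The tube axis is now at x≈547 and the label edge is at 55°, so the label centre is at about 94°. The remaining travel is about 74 mm, which ends near x≈473. I'll go back over the top and make the next stroke.

Request:
servo_tool([
  [[-0.3,0,0],[0,-13,0],91],
  [[-0.3,0,0],[0,-13,0],91],
  [[0,0,0],[0,-1,3],91],
  [[0,0,0],[0,0,3],91],
  [[0,0,0],[0,0,1.5],91],
  [[0,0,0],[0,0,1],91],
  [[0,0,0],[0,1,0.7],91],
  [[0,0,0],[0,2,0.7],91],
  [[0,0,0],[0,4,0.6],91],
  [[0,0,0],[0,5,0.6],91],
])

```text
time_s: 13.75
ee_pos: [551.2, -36.8, 58.1]
ee_rot: [-179.8, -0.1, -92.0]
force: [0.6, 0.4, 4.7]
gripper_width: 90.8
```

Request:
servo_tool([
  [[-0.2,0,0],[0,5,0.6],91],
  [[-0.2,0,0],[0,5,0.6],91],
  [[-0.2,0,0],[0,5,0.6],91],
  [[-0.2,0,0],[0,5,0.6],91],
  [[-0.2,0,0],[0,5,0.6],91],
  [[0,0,0],[0,4,0.6],91],
  [[0,0,0],[0,2,0.5],91],
  [[0,0,0],[0,0,0.4],91],
  [[0,0,0],[0,0,0.4],91],
  [[0,0,0],[0,0,0.4],91],
])

```text
time_s: 15.0
ee_pos: [521.0, -35.8, 58.0]
ee_rot: [179.8, -0.1, -92.1]
force: [-1.5, 0.2, 5.4]
gripper_width: 90.9
```

```bash
cat > loc.py <<'E'
import sys
from tx import *
st=env.state();print(st["time_s"],st["ee_pos"].round(1),st["ee_rot"].round(1),st["force"].round(1))
f=grab("wrist"); p=edges(f)
cv2.imwrite(f"pics/w{sys.argv[1]}.png",f["pixels"][:,:,::-1])
S=p.max(1)-p.min(1); L=p.max(1)
b=[r for r in range(60,290) if S[r]>45]; r0,r1=b[0],b[-1]
# far silhouette from lids/body: first rows with strong change in the brown beside the label
q=f["pixels"][:,196:206].astype(float).mean(1); Sq=q.max(1)-q.min(1)
far=[r for r in range(60,290) if Sq[r]>30][0]
x=tang(f,(281,far-0.3),"far"); xn=tang(f,(281,r1+.7),"near") if r1<283 else None
print("far row",far,"x",x,"near row",r1,"x",xn,"label edge row",r0)
print("label edge angle",hitcyl(f,[(281,r0-.5)],x,-37,-1.5)[0][0])
E
python3 loc.py 9
```

```text
15.0 [521.  -35.8  58. ] [ 1.798e+02 -1.000e-01 -9.210e+01] [-1.5  0.2  5.4]
far row 159 x 525.9319727235819 near row 288 x None label edge row 210
label edge angle 29.845790675478558
```

View pics/w9.png

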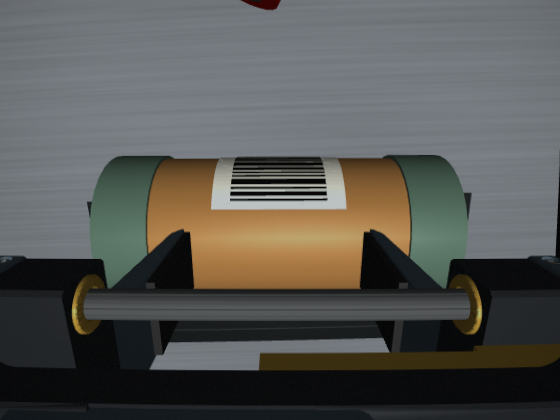

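The wrist picture shows the label turning over evenly: its near edge is at row 210 (about 30°) and the tube is at x≈526. I'll continue this stroke and then lift.

Request:
servo_tool([
  [[0,0,0],[0,4,0.6],91],
  [[0,0,0],[0,5,0.6],91],
  [[0,0,0],[0,5,0.6],91],
  [[0,0,0],[0,4,0.6],91],
  [[0,0,0],[0,2,0.5],91],
  [[0,0,0],[0,0,0.4],91],
  [[0,0,0],[0,0,0],91],
  [[0,0,0],[0,0,-3],91],
  [[0,0,0],[0,0,-6],91],
  [[0,0,0],[0,-6,-2],91],
])

```text
time_s: 16.3
ee_pos: [508.2, -35.3, 68.1]
ee_rot: [-179.8, -0.1, -92.1]
force: [0.1, -0.3, -0.8]
gripper_width: 91.3
```

```bash
python3 loc.py 10
```

```text
16.3 [508.2 -35.3  68.1] [-1.798e+02 -1.000e-01 -9.210e+01] [ 0.1 -0.3 -0.8]
far row 152 x 516.4797366600055 near row 278 x 517.1148907093673 label edge row 213
label edge angle 19.189043337862955
```

Request:
servo_tool([
  [[0,0,0],[0,-12,0],91],
  [[0,0,0],[0,-11,0],91],
  [[0,0,0],[0,0,3],91],
  [[0,0,0],[0,0,3],91],
  [[0,0,0],[0,0,1.5],91],
  [[0,0,0],[0,0,1],91],
  [[0,0,0],[0,1,0.7],91],
  [[0,0,0],[0,2,0.7],91],
  [[0,0,0],[0,4,0.6],91],
  [[0,0,0],[0,5,0.6],91],
])

```text
time_s: 17.6
ee_pos: [523.7, -36.0, 58.1]
ee_rot: [-179.5, -0.1, -92.1]
force: [0.1, -0.0, 4.9]
gripper_width: 91.0
```

Request:
servo_tool([
  [[0,0,0],[0,5,0.6],91],
  [[0,0,0],[0,5,0.6],91],
  [[0,0,0],[0,5,0.6],91],
  [[0,0,0],[0,5,0.6],91],
  [[0,0,0],[0,5,0.6],91],
  [[0,0,0],[0,4,0.6],91],
  [[0,0,0],[0,2,0.5],91],
  [[0,0,0],[0,0,0.4],91],
  [[0,0,0],[0,0,0.4],91],
  [[0,0,0],[0,0,0.4],91],
])

```text
time_s: 18.85
ee_pos: [494.9, -35.0, 57.9]
ee_rot: [-178.7, -0.1, -92.2]
force: [0.8, -0.1, 5.4]
gripper_width: 91.0
```

```bash
python3 loc.py 11
```

```text
18.85 [494.9 -35.   57.9] [-1.787e+02 -1.000e-01 -9.220e+01] [ 0.8 -0.1  5.4]
far row 165 x 496.3255962987166 near row 288 x None label edge row 265
label edge angle -7.355058980339208
```

Request:
servo_tool([
  [[-0.2,0,0],[0,4,0.6],91],
  [[-0.2,0,0],[0,5,0.6],91],
  [[-0.2,0,0],[0,5,0.6],91],
  [[-0.2,0,0],[0,5,0.6],91],
  [[0,0,0],[0,2,0.5],91],
  [[0,0,0],[0,0,0.4],91],
  [[0,0,0],[0,0,0],91],
  [[0,0,0],[0,0,-3],91],
  [[0,0,0],[0,0,-6],91],
  [[0,0,0],[0,-6,-2],91],
])

```text
time_s: 20.15
ee_pos: [483.1, -34.6, 68.1]
ee_rot: [-179.1, -0.1, -92.2]
force: [1.0, 0.2, -0.2]
gripper_width: 91.4
```

```bash
python3 loc.py 12
```

```text
20.15 [483.1 -34.6  68.1] [-1.791e+02 -1.000e-01 -9.220e+01] [ 1.   0.2 -0.2]
far row 158 x 487.6992927359196 near row 283 x None label edge row 160
label edge angle 83.54619529747787
```

View pics/w12.png

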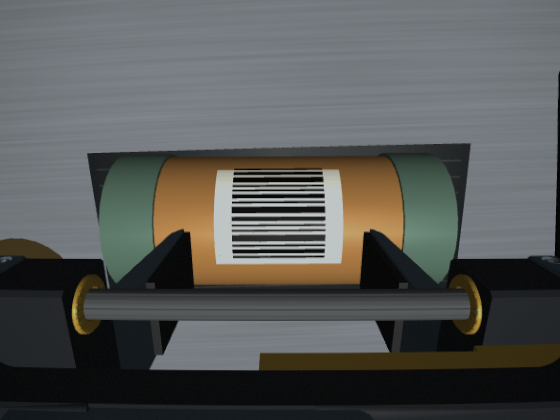

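```bash
python3 - <<'E'
from tx import *
f=grab("wrist"); p=edges(f)
print(tang(f,(281,155.7),"far"),tang(f,(281,284.5),"near"))
for x in (487,489): print(x,[np.round(h[:2],1) for h in hitcyl(f,[(279,168.5),(279,264),(216,220),(341,220)],x,-36,-1.9)])
E
```

```text
490.5855647433576 489.5051789620803
487 [array([70.6,  1.1]), array([-15.2,   1.6]), array([20.9, 37.2]), array([ 20.3, -33.6])]
489 [array([65.4,  1.1]), array([-18.4,   1.5]), array([18.3, 37. ]), array([ 17.8, -33.6])]
```

The label centre is now about 23° over, so roughly 18 mm of tube travel is left. I'll start the last stroke and keep it slow at the end.

Request:
servo_tool([
  [[-0.3,0,0],[0,-10,0],91],
  [[-0.3,0,0],[0,-9,0],91],
  [[0,0,0],[0,0,3],91],
  [[0,0,0],[0,0,3],91],
  [[0,0,0],[0,0,1.5],91],
  [[0,0,0],[0,0,1],91],
  [[0,0,0],[0,1,0.7],91],
  [[0,0,0],[0,2,0.7],91],
  [[0,0,0],[0,4,0.6],91],
  [[0,0,0],[0,4,0.6],91],
])

```text
time_s: 21.5
ee_pos: [494.9, -35.1, 58.1]
ee_rot: [-179.4, -0.1, -92.2]
force: [0.1, 0.2, 5.2]
gripper_width: 91.3
```

Request:
servo_tool([
  [[0,0,0],[0,4,0.6],91],
  [[0,0,0],[0,4,0.6],91],
  [[0,0,0],[0,4,0.6],91],
  [[0,0,0],[0,4,0.6],91],
  [[0,0,0],[0,2,0.6],91],
  [[0,0,0],[0,1,0.5],91],
  [[0,0,0],[0,0,0.4],91],
  [[0,0,0],[0,0,0.4],91],
  [[0,0,0],[0,0,0.3],91],
  [[0,0,0],[0,0,0.3],91],
])

```text
time_s: 22.75
ee_pos: [478.4, -34.6, 58.0]
ee_rot: [-178.7, -0.1, -92.3]
force: [0.1, 0.0, 5.1]
gripper_width: 91.1
```

```bash
python3 loc.py 13
```

```text
22.75 [478.4 -34.6  58. ] [-1.787e+02 -1.000e-01 -9.230e+01] [0.1 0.  5.1]
far row 173 x 474.61791697950343 near row 203 x 542.2236306719162 label edge row 175
label edge angle 85.69267401348837
```

View pics/w13.png

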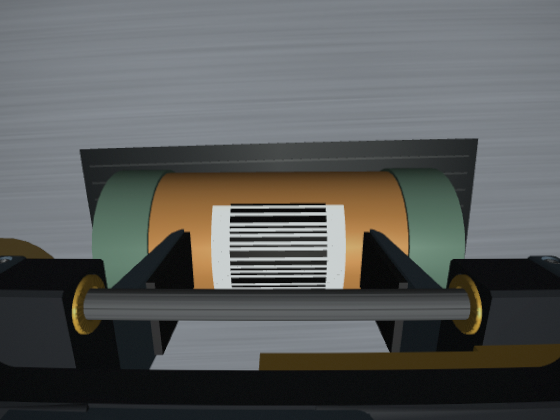

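```bash
python3 - <<'E'
from tx import *
f=grab("wrist"); p=edges(f)
xx=tang(f,(281,171),"far"); print(xx)
for x in (xx,xx-1.5,xx+1.5): print(x,[np.round(h[:2],1) for h in hitcyl(f,[(279,204.5)],x,-36,-1.9)])
E
```

```text
475.75515965955424
475.75515965955424 [array([43.3,  1.7])]
474.25515965955424 [array([45.6,  1.8])]
477.25515965955424 [array([41.1,  1.7])]
```

About 5° is left, or roughly 8 mm of finger travel. After that I'll lift straight up and look from above.

Request:
servo_tool([
  [[0,0,0],[0,3,0.6],91],
  [[0,0,0],[0,3,0.6],91],
  [[0,0,0],[0,2,0.5],91],
  [[0,0,0],[0,0,0.4],91],
  [[0,0,0],[0,0,0.2],91],
  [[0,0,0],[0,0,0],91],
  [[0,0,0],[0,0,-3],91],
  [[0,0,0],[0,0,-8],91],
  [[0,0,0],[0,0,-30],91],
  [[0,0,0],[0,0,-50],91],
])

```text
time_s: 24.1
ee_pos: [465.7, -33.8, 146.8]
ee_rot: [-179.1, -0.1, -92.3]
force: [0.6, 0.9, 1.0]
gripper_width: 91.1
```

Request:
servo_tool([
  [[0,0,0],[20,0,-40],91],
  [[0,0,0],[40,0,-30],91],
  [[0,0,0],[50,0,0],91],
  [[0,0,0],[50,0,0],91],
  [[0,0,0],[50,0,0],91],
  [[0,0,0],[50,0,0],91],
  [[0,0,0],[50,0,0],91],
  [[0,0,0],[40,0,0],91],
  [[0,0,0],[0,0,0],91],
  [[0,0,0],[0,0,0],91],
])

```text
time_s: 25.35
ee_pos: [450.8, -393.0, 225.7]
ee_rot: [-178.7, -0.1, -92.1]
force: [1.3, -0.2, -0.3]
gripper_width: 91.0
```

```bash
python3 - <<'E'
from tx import *
print(env.state()["time_s"],env.state()["ee_pos"])
f=grab("top","t14"); s=grab("scene","s14")
for n,g,(a,b,c,d) in [("t14c",f,(180,280,230,390)),("s14c",s,(160,280,180,320))]:
    cv2.imwrite(f"pics/{n}.png",cv2.resize(g["pixels"][a:b,c:d,::-1],None,fx=4.5,fy=4.5,interpolation=cv2.INTER_CUBIC))
E
```

```text
25.35 [ 450.76079518 -393.0143033   225.68720971]
```

View pics/t14.png

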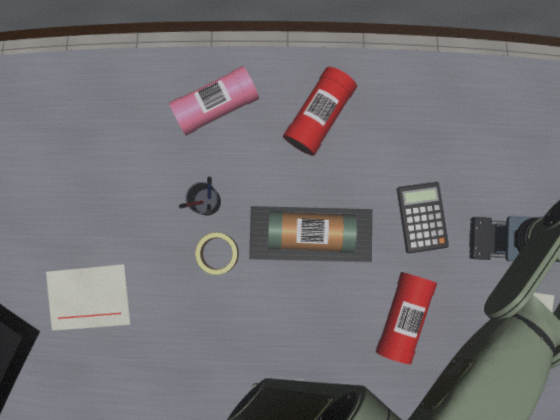

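View pics/t14c.png

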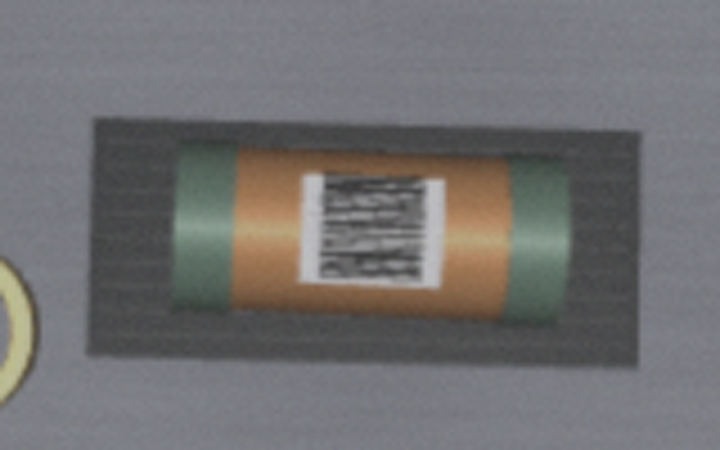

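View pics/s14c.png

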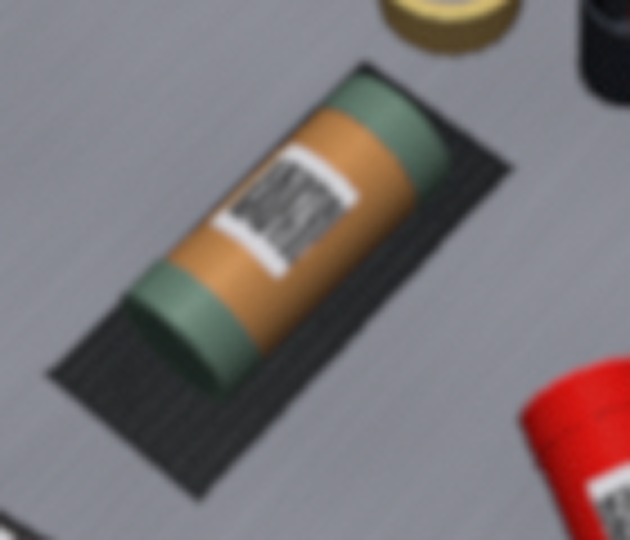

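```bash
python3 - <<'E'
from tx import *
f=grab("top")
b,g,p=masks(f,(180,280,230,390))
P=onplane(f,outline(big(p)),0)[:,:2].astype(np.float32); print("pad",cv2.minAreaRect(P))
c=lambda u,v:(230+u/4.5-.4,180+v/4.5-.4)
cp=[onplane(f,[c(*q)],0)[0,:2].round(1) for q in [(95,119),(641,131),(638,367),(88,354)]]; print(cp,np.mean(cp,0))
xf=tang(f,c(372,152),"far"); xn=tang(f,c(372,317),"near"); x=(xf+xn)/2; print(xf,xn,x)
h=hitcyl(f,[c(372,174),c(372,287),c(300,230),c(444,234)],x,-37,-1.9); print([np.round(q[:2],1) for q in h])
B=onplane(f,outline(big(b)),45)[:,:2].astype(np.float32); print("body",cv2.minAreaRect(B))
print(onplane(f,[c(175,230),c(572,240)],45))
t0=cv2.imread("pics/top0.png").astype(int);t1=cv2.imread("pics/t14.png").astype(int)
d=np.abs(t0-t1).max(2)
for n,(a,b2,c2,d2) in {"cup":(170,225,170,230),"tape":(228,282,188,243),"calc":(175,260,390,455)}.items(): print(n,(d[a:b2,c2:d2]>40).sum())
E
```

```text
pad ((468.9000549316406, -38.815460205078125), (298.74151611328125, 129.45050048828125), 89.29412841796875)
[array([534.5, 108.7]), array([ 531.5, -189.9]), array([ 402.6, -188.4]), array([406.8, 110.5])] [468.85  -39.775]
471.73346698169826 471.4237005978814 471.57858378978983
[array([43.6,  0.4]), array([-40.7,  -1.9]), array([-1.4, 36.3]), array([  0.1, -36.5])]
body ((450.0509033203125, -38.152442932128906), (140.1702117919922, 36.81884765625), 88.07498168945312)
[[ 472.71914749   63.35233421   45.        ]
 [ 469.72303137 -145.10615464   45.        ]]
cup 0
tape 0
calc 0
```

The top view shows the label within about 2° of straight up. The tube is 3 mm from the pad's centre front to back and about 1 mm sideways, with its axis within about 1° of the pad's. The cup, tape and calculator images are unchanged and the hand is well clear, so I'm handing in.

```bash
python3 - <<'E'
from workcell import env
print(env.job_done())
E
```

```text
the job is handed in; nothing more can be done
None
```

The tube is on the scan pad with its barcode label facing up, and I handed the job in at about 25 s. No verdict was reported. I rolled it from the top with the open fingertips, about 5–6 N of downward force, in four strokes.

**Last checks (top camera):**

| Check | Measured | Limit |
|---|---|---|
| Label from straight up | about 1–2° | 15° |
| Tube centre, front to back | about 3 mm from pad centre | 63 mm |
| Tube centre, sideways | about 1 mm from pad centre | 50 mm |
| Tube axis against pad's long side | about 1° | 15° |

- **Other items:** the calculator, tape roll and pen cup show no pixel change from the first picture.
- **Hand:** it was withdrawn about 350 mm to the side and is touching nothing.
- **At rest:** I didn't measure the tube's speed at the end. It stayed still whenever I let go of it.

**What disagreed:** the fingertips touched the tube with the reported TCP at z≈58 mm, about 29 mm lower than the stated TCP position implies. Triangulating the tips in two cameras showed the same offset. The grasp point stayed near 77 mm, above the 65 mm limit.

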